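Make up the refraction kit and the lens kit

TASK

Make up two ray-optics kits from the stock on the dark mat: the rectangular block, the semicircular block and the triangular prism go into the tray with three compartments, the double-convex and the double-concave lens block into the tray with two, one block to a compartment in any order, each lying flat on the tray's floor. Set the blocks down gently, do not let them fall; the plane mirror is not wanted and stays where it is.

Things in the scene. Friction and masses are not known exactly. Their poses are not given: they have to be found in the camera images.
- rect_block_center (a point): Clear acrylic block, white underside, 24 mm thick, flat on a 2 mm dark mat; a plain rectangle in plan, 38 x 76 mm. Mass about 80 g. Pinch it across its 38 mm. Site at its centre, half-way up (14 mm above the table at first); z up, x the short way, y the long way.
- d_block_center (a point): Clear acrylic block, white underside, 24 mm thick, flat on a 2 mm dark mat; a half-disc in plan, radius 38 mm. Mass about 60 g. Pinch it across its 38 mm, flat face against the top of the arc, in the middle. Site at its centre, half-way up (14 mm above the table at first); z up, x the short way, y the long way. The flat face is at x = -19 mm, the top of the arc at x = +19 mm.
- prism_center (a point): Clear acrylic block, white underside, 24 mm thick, flat on a 2 mm dark mat; an equilateral triangle in plan, sides about 60 mm, corners bevelled. Mass about 45 g. Pinch it from the middle of one face to the corner opposite, 50 mm. Site at its centre, half-way up (14 mm above the table at first); z up, x the short way, y the long way. That face at x = -25 mm, that corner at x = +25 mm, y = 0.
- convex_block_center (a point): Clear acrylic block, white underside, 24 mm thick, flat on a 2 mm dark mat; a double-convex lens in plan (pointed oval), 70 mm long, 28 mm across the middle, 5 mm at the ends. Mass about 40 g. Pinch it across the middle. Site at its centre, half-way up (14 mm above the table at first); z up, x the short way, y the long way.
- concave_block_center (a point): Clear acrylic block, white underside, 24 mm thick, flat on a 2 mm dark mat; a double-concave lens in plan (waisted), 70 mm long, 18 mm across the waist, 30 mm at the ends. Mass about 40 g. Pinch it across the waist. Site at its centre, half-way up (14 mm above the table at first); z up, x the short way, y the long way.
- tray_three: Shallow grey tray 231 x 106 mm, fixed, with three dark-lined compartments. Origin under its centre on the table; x along its length, z up. Compartments 72 mm along x, 100 mm along y; centres x = -75, 0, +75 mm, y = 0. Floor top 3 mm, rim and 3 mm ribs 8 mm above the table. A block lies with its long way along y, either way round, centre 15 mm, top 27 mm above the table.
- tray_two: The same kind of tray, 156 x 106 mm, with two compartments of the same size, centres at x = -37.5 and +37.5 mm, y = 0. Origin, axes, floor and ribs as for the tray with three.
- mirror: Plane mirror, an upright plate 66 mm long and 42 mm high on a black block 60 x 22 x 24 mm, loose among the stock on the mat; it is not needed and stays where it is. Origin under the middle; the plate runs along y.
Mind the look-alikes: they are no part of the job. Leave any blue or green look-alike of the part that bears d_block_center alone.

How it is judged:
By the outcome, as a careful person would: the job done as asked, in the order asked, and still so for the second after the job is handed in, with the robot touching nothing.
It also fails if it takes over 120 s, if anything falls off the work surface, if the arm or the gripper's body presses on something with over 40 N, if the wrist force passes 120 N, or if a joint passes its speed limit or range.

ROBOT

A 6-joint arm with a two-finger parallel gripper is mounted at the origin on the work surface. World frame = base frame: x ahead of the robot, y to its left, z up, the work surface at z = 0. Lengths are in m, angles in rad, forces in N, time in s.
With the tool pointing down it reaches from about 0.4 to 0.825 m from the base axis. Payload 7 kg.
Tool frame: the origin (TCP) lies midway between the tips of the shut fingers; the grasp point (between the pads) lies hold_point_z behind it (hold_point_z is the distance from the TCP to the grasp point, in m); z points along the fingers, y is the line along which they close (so a half turn about z gives the same grasp; the last joint's range is limited). The gripper opens to 88 mm and grips with 3 to 60 N. Pads are 19 mm wide; open, the fingers measure 130 mm over their backs; the gripper's body (78 mm by 193 mm) begins 47 mm behind the grasp point.
Start: joints at [1.538, 0.359, 0.012, 0, -1.224, -0.288], TCP at [0.213, 0.641, 0.227] pointing down, gripper open.
Joint ranges: [-3.07, 3.07], [-1.43, 2.12], [-1.02, 1.25], [-3.03, 1.67], [-3.05, -0], [-3.03, 3.03]. Speed limits (rad/s): [2.39, 2.39, 3.01, 3.14, 3.14, 3.14].

INTERFACE

Orientations are given as [roll, pitch, yaw] about the fixed x, y, z axes, in that order (R = Rz(yaw) Ry(pitch) Rx(roll)).
In Python, from station import * gives the robot as it stands.
- The arm moves only by the tool apply_moves, never from a script. Its argument "steps" is a list of rows, each an object with "translation": the shift along the world's x, y, z scaled (see below), a list of three; "rotation": the turn, a rotation vector about the world's x, y, z scaled (see below), a list of three. A call has exactly 10 rows; each row is the pose to reach, as a shift and turn from the pose commanded when the call began; what a row does not reach only later rows make up. The controller multiplies each number of a shift by 250 mm and each number of a turn by 30 degrees. A row lasts 1/12 s, in which the tool goes at most 41.7 mm and 7.16 degrees, less where a joint would pass 70% of its speed; a pose out of reach is approached as far as the arm can. A call with a number of a shift or a turn outside -1 to 1 is refused whole. A call with a gripper value outside its range is refused whole. "jaw" is the closure, from -1 (fully open) to 1 (shut), so that 0 is half open, set as the call begins (left out, the last holds). The fingers move at their own pace and stop on an object; "newtons" is the grip in N (left out, the last holds). Time passes only in rows, so rows that repeat a pose let the fingers close, or fill a call up. It gives the time, the measured TCP pose, the force, the opening and the grip force at its end, in the units of the state.
- get_state(): the state, without advancing time (a new reading comes with each control period).
- grab_frame(name): name is "scene" or "top"; returns the picture (480x640x3 uint8, blue, green, red); there is no depth.
- camera_model(name): a dict with "fx", "fy", "cx", "cy" (pixels), "xyz" and "rotation" of the camera in the world. Camera axes: x right, y down, z forward; pixel columns grow to the right and rows downward; lengths in m; the calibration is good to about 2 mm. A picture is of the moment at which its call begins. camera_model takes no time and is no camera call.
- job_done(): hands the job in; it is judged then, once.
The state is a dict: "t": time; "q": joint angles; "qd": joint speeds; "joint_efforts": joint torques, N m; "eef_pos": TCP position; "ee_rot": TCP orientation; "force": force on the tool from outside, world axes, zero at the start; "moment": the same for the moment, N m; "width": finger opening in m; "gripper_force": force on a finger pad.
Only numpy, scipy, OpenCV 4.12 (cv2) and the standard library are available. Lean on these libraries where they do the work, as an engineer would, in place of code of your own. Each camera call takes 0.05 s, during which the arm holds its last target. There are 200 camera calls.

## Working session

There is one attempt and no reset: what is moved stays moved. The work goes in short steps, Python scripts to look and compute and a tool call to move; the robot and the scene stay as the last step left them, time stands still between calls to the robot, and variables do not carry over. Pictures are saved under pics/ and viewed, at most 14 in all, crops included, and the job is handed in when it is done.

Besides the shell and the picture viewer there is one more tool, called after "Call:" by a JSON object that holds its "op" and its "data", one argument or row to a line. apply_moves: Moves the arm, as the interface text tells. Shifts and turns lie within -1 to 1; 1 stands for 250 mm of shift or 30 degrees of turn. Its arguments: {"type":"object","properties":{"steps":{"type":"array"},"jaw":{"type":"number"},"newtons":{"type":"number"}},"required":["steps"]}

```bash
mkdir -p pics; ls
python3 - <<'E'
from station import *
import cv2
s=get_state();print(s)
for n in("top","scene"):
    cv2.imwrite(f"pics/{n}0.png",grab_frame(n));print(n,camera_model(n))
E
```

```text
pics
{'t': 0.0, 'q': array([ 1.53809341e+00,  3.59396491e-01,  1.10721004e-02, -3.57725100e-04,
       -1.22410060e+00, -2.88115118e-01]), 'qd': array([ 0.00239319,  0.000869  ,  0.00083531, -0.00036083,  0.00057642,
       -0.00202441]), 'joint_efforts': array([-1.12643229e-03, -5.82722211e+01,  2.93062431e+01,  6.99694186e+00,
        7.00664241e-03, -1.47305182e-04]), 'eef_pos': array([0.21271579, 0.64009524, 0.22562087]), 'ee_rot': array([ 3.13993556e+00, -1.40399129e-04, -3.20939747e-01]), 'force': array([-0.11651997, -0.13552715,  0.33823317]), 'moment': array([-0.00595681,  0.01421191,  0.00239184]), 'gripper_force': 0.0, 'width': 0.08779882261588583}
top {'fx': 612.9096199633562, 'fy': 612.9096199633562, 'cx': 306.0972681917694, 'cy': 251.89564773298488, 'xyz': array([ 0.49271632, -0.00216918,  1.38373381]), 'rotation': array([-3.10129696,  0.01821853, -1.5693811 ])}
scene {'fx': 474.12222790074907, 'fy': 474.12222790074907, 'cx': 314.5438824468356, 'cy': 243.3055774971614, 'xyz': array([ 1.06786095, -0.27502178,  0.80629243]), 'rotation': array([-2.47642042,  0.01553008,  1.06111715])}
```

View pics/top0.png

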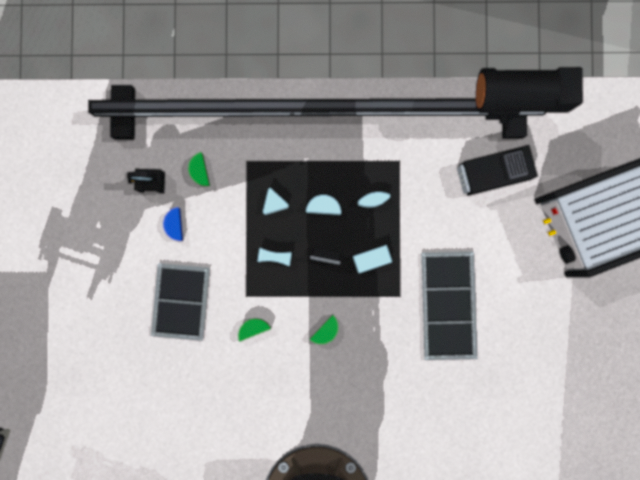

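View pics/scene0.png

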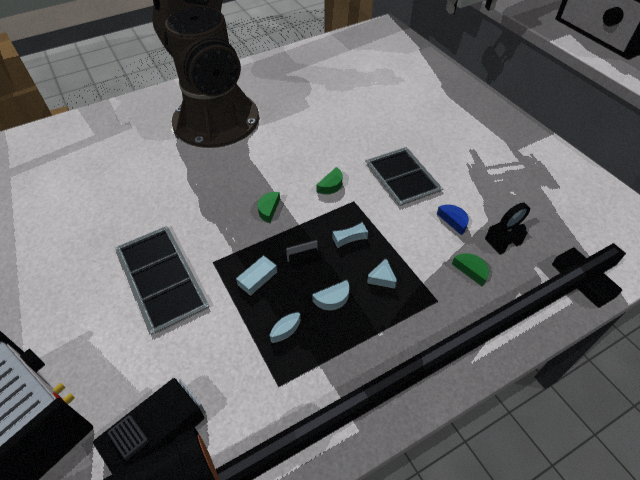

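Run:
```python
import station
print([ (k,getattr(station,k)) for k in dir(station) if not k.startswith('__')])
```

```text
[('Unreachable', <class 'station.Unreachable'>), ('camera_model', <function make.<locals>.<lambda> at 0x7f76ccd005e0>), ('get_state', <function make.<locals>.<lambda> at 0x7f76ccd00540>), ('grab_frame', <function make.<locals>.drawn_camera at 0x7f76ccd00040>), ('hold_point_z', 0.0188), ('job_done', <function connect.<locals>.done at 0x7f76ccc73740>)]
```

The five wanted blocks are pale blue on the mat. In the top view the prism is at (274,202), the half-disc at (323,206), convex (374,199), concave (275,257) and rect (372,259). The mirror at (325,260) stays.

There are five half-disc candidates: clear (323,206), green (200,170), (255,328) and (325,330), and blue (174,224). The clear one on the mat fits, so I'll confirm it in a crop.

```bash
cat > h.py <<'E'
import numpy as np, cv2
from scipy.spatial.transform import Rotation as R
from station import *
def cast(n,uv,z):
    c=camera_model(n);uv=np.atleast_2d(uv).astype(float)
    d=np.c_[(uv[:,0]-c['cx'])/c['fx'],(uv[:,1]-c['cy'])/c['fy'],np.ones(len(uv))]
    d=d@R.from_euler('xyz',c['rotation']).as_matrix().T
    return (c['xyz']+d*((z-c['xyz'][2])/d[:,2])[:,None])[:,:2]
E
cat > m.py <<'E'
from h import *
im=cv2.imread('pics/top0.png')
up=cv2.resize(im,None,fx=8,fy=8,interpolation=cv2.INTER_CUBIC)
def blobs(mask,amin):
    cs,_=cv2.findContours(mask,cv2.RETR_EXTERNAL,cv2.CHAIN_APPROX_NONE)
    return [c for c in cs if cv2.contourArea(c)>amin*64]
def world(c,z): return (cast('top',(c[:,0]+.5)/8-.5,z)*1000).astype(np.float32)
roi=np.zeros(up.shape[:2],np.uint8);roi[165*8:293*8,250*8:397*8]=255
g=up.min(2); m=((g>105).astype(np.uint8)*255)&roi
for c in blobs(m,100):
    w=world(c,.026);M=cv2.moments(w);ce=np.array([M['m10'],M['m01']])/M['m00']
    r=cv2.minAreaRect(w);B=cv2.boxPoints(r);pca=np.array([[M['mu20'],M['mu11']],[M['mu11'],M['mu02']]])
    v=np.linalg.eigh(pca)[1][:,0]
    px=c[:,0].mean(0)/8
    print(px.round(),'cen',ce.round(1),'rect c',np.round(r[0],1),np.round(r[1],1),'A',round(M['m00']),'short-axis deg',round(np.degrees(np.arctan2(v[1],v[0]))%180,1),'ext',((w-ce)@v).min().round(1),((w-ce)@v).max().round(1))
    if abs(px[0]-274)<6 and px[1]<230:
        t=cv2.minEnclosingTriangle(w)[1][:,0];print(' tri',t.round(1),'ctr',t.mean(0).round(1),[round(float(np.degrees(np.arctan2(*(p-t.mean(0))[::-1]))),1) for p in t])
for name,(x0,x1,y0,y1) in dict(three=(415,485,240,365),two=(145,215,255,345)).items():
    roi[:]=0;roi[y0*8:y1*8,x0*8:x1*8]=255
    m=((up.max(2)<75).astype(np.uint8)*255)&roi
    P=[]
    for c in blobs(m,200):
        w=world(c,.004);r=cv2.minAreaRect(w);P.append(r[0]);print(name,np.round(r[0],1),np.round(r[1],1),round(r[2],1))
    P=np.array(sorted(P,key=lambda p:p[1]));d=P[-1]-P[0];print(' axis deg',np.degrees(np.arctan2(d[1],d[0])).round(2),np.linalg.norm(d))
cv2.imwrite('pics/crop.png',cv2.resize(im[150:300,240:405],None,fx=3.6,fy=3.6,interpolation=cv2.INTER_CUBIC))
E
python3 m.py
```

```text
[274. 257.] cen [537.2  93.9] rect c [536.9  93.8] [72.6 30. ] A 1734 short-axis deg 172.1 ext -14.9 15.1
[373. 259.] cen [ 532.3 -123.6] rect c [ 532.4 -123.5] [40.3 78.8] A 3079 short-axis deg 18.5 ext -20.1 20.1
[324. 206.] cen [651.8 -15.7] rect c [654.6 -15.8] [77.4 41.3] A 2502 short-axis deg 176.3 ext -23.5 17.8
[374. 199.] cen [ 665.1 -127.1] rect c [ 665.  -127.4] [31.2 72. ] A 1626 short-axis deg 13.8 ext -15.5 15.7
[273. 203.] cen [657.6  95.5] rect c [652.9 100. ] [58.8 52. ] A 1875 short-axis deg 124.9 ext -31.9 23.6
 tri [[694.8 107.2]
 [648.5  56.7]
 [628.8 122.3]] ctr [657.4  95.4] [17.5, -102.9, 136.7]
three [ 353.9 -297.8] [68.  95.4] 1.4
three [ 428.8 -296.2] [67.5 95. ] 1.5
three [ 503.9 -294.2] [67.5 95.1] 1.7
 axis deg 1.38 150.00712776329846
two [398.8 310.9] [96.  67.7] 85.0
two [473.4 304.5] [95.7 67.5] 85.0
 axis deg 175.12 74.9221048115397
```

View pics/crop.png

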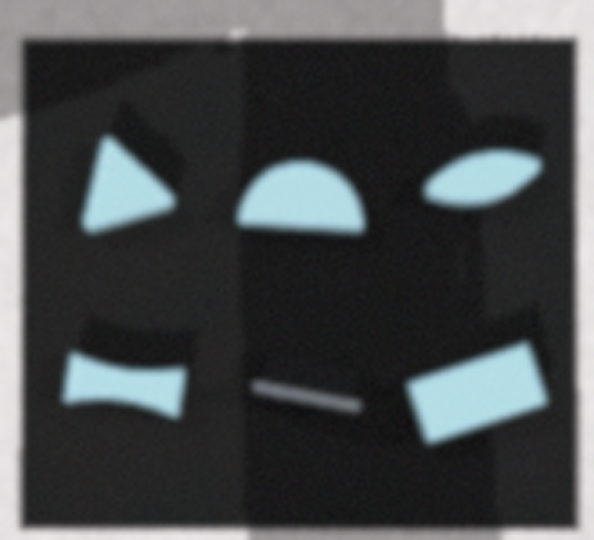

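The crop confirms one clear half-disc on the mat, with its arc pointing up (+x). The sizes agree with the drawing to about 2 mm. Next I'll check the height of the rail behind the mat, then set out.

Run:
```python
from h import *
# near lower edge of rail in top at several columns; scene edge line for comparison
for z in (.03,.06,.1,.15):
    a=cast('top',[[200,115],[330,115],[93,113]],z); b=cast('scene',[[620,250],[500,314],[400,367],[300,424]],z)
    print(z,a.round(3).tolist(),b.round(3).tolist())
print(get_state()['t'])
```

```text
0.03 [[0.854, 0.261], [0.853, -0.03], [0.859, 0.502]] [[0.855, 0.542], [0.847, 0.228], [0.84, 0.007], [0.84, -0.188]]
0.06 [[0.846, 0.255], [0.845, -0.03], [0.851, 0.49]] [[0.863, 0.51], [0.855, 0.209], [0.849, -0.004], [0.849, -0.192]]
0.1 [[0.835, 0.247], [0.834, -0.029], [0.84, 0.476]] [[0.874, 0.468], [0.867, 0.183], [0.861, -0.018], [0.861, -0.196]]
0.15 [[0.822, 0.237], [0.821, -0.028], [0.827, 0.457]] [[0.888, 0.415], [0.881, 0.15], [0.875, -0.037], [0.875, -0.202]]
0.1
```

Call:
{"op": "apply_moves", "data": {
  "steps": [
    {"translation": [0.13, -0.1, 0], "rotation": [0, 0, -0.2]},
    {"translation": [0.26, -0.2, 0], "rotation": [0, 0, -0.4]},
    {"translation": [0.39, -0.3, 0], "rotation": [0, 0, -0.6]},
    {"translation": [0.5, -0.42, 0], "rotation": [0, 0, -0.8]},
    {"translation": [0.6, -0.54, 0], "rotation": [0, 0, -1]},
    {"translation": [0.7, -0.66, 0], "rotation": [0, 0, -1]},
    {"translation": [0.8, -0.78, 0], "rotation": [0, 0, -1]},
    {"translation": [0.9, -0.9, 0], "rotation": [0, 0, -1]},
    {"translation": [1, -1, 0], "rotation": [0, 0, -1]},
    {"translation": [1, -1, 0], "rotation": [0, 0, -1]}
  ],
  "jaw": -1,
  "newtons": 15
}}

```text
t: 0.93
eef_pos: [0.4657, 0.3862, 0.2263]
ee_rot: [3.141, -0.001, -0.848]
force: [-1.6, 0.2, 0.2]
width: 0.0878
gripper_force: 0.0
```

Call:
{"op": "apply_moves", "data": {
  "steps": [
    {"translation": [0.03, -0.12, 0], "rotation": [0, 0, -0.2]},
    {"translation": [0.06, -0.24, 0], "rotation": [0, 0, -0.4]},
    {"translation": [0.1, -0.36, 0], "rotation": [0, 0, -0.6]},
    {"translation": [0.15, -0.48, 0], "rotation": [0, 0, -0.8]},
    {"translation": [0.2, -0.6, -0.05], "rotation": [0, 0, -1]},
    {"translation": [0.23, -0.7, -0.13], "rotation": [0, 0, -1]},
    {"translation": [0.26, -0.8, -0.21], "rotation": [0, 0, -1]},
    {"translation": [0.296, -0.9, -0.3], "rotation": [0, 0, -1]},
    {"translation": [0.296, -1, -0.38], "rotation": [0, 0, -1]},
    {"translation": [0.296, -1, -0.46], "rotation": [0, 0, -1]}
  ]
}}

```text
t: 1.77
eef_pos: [0.536, 0.1368, 0.1101]
ee_rot: [3.14, -0.001, -1.371]
force: [-0.4, -0.7, -0.2]
width: 0.088
gripper_force: 0.0
```

Run:
```python
from h import *
cv2.imwrite('pics/s1.png',grab_frame('scene')); s=get_state();print(s['t'],s['eef_pos'],s['ee_rot'])
```

```text
1.8167 [0.53418469 0.13733297 0.10631777] [ 3.13496835e+00 -1.29095341e-03 -1.37186259e+00]
```

Call:
{"op": "apply_moves", "data": {
  "steps": [
    {"translation": [0, -0.1, 0], "rotation": [0, 0, -0.22]},
    {"translation": [0, -0.188, 0], "rotation": [0, 0, -0.44]},
    {"translation": [0, -0.188, -0.1], "rotation": [0, 0, -0.65]},
    {"translation": [0, -0.188, -0.2], "rotation": [0, 0, -0.65]},
    {"translation": [0, -0.188, -0.28], "rotation": [0, 0, -0.65]},
    {"translation": [0, -0.188, -0.28], "rotation": [0, 0, -0.65]},
    {"translation": [0, -0.188, -0.28], "rotation": [0, 0, -0.65]},
    {"translation": [0, -0.188, -0.28], "rotation": [0, 0, -0.65]},
    {"translation": [0, -0.188, -0.28], "rotation": [0, 0, -0.65]},
    {"translation": [0, -0.188, -0.28], "rotation": [0, 0, -0.65]}
  ]
}}

```text
t: 2.65
eef_pos: [0.5377, 0.0942, 0.043]
ee_rot: [-3.14, 0.001, -1.708]
force: [-0.5, -0.3, -0.7]
width: 0.0876
gripper_force: 0.0
```

Run:
```python
from h import *
a=grab_frame('scene');s=get_state();print(s['t'],s['eef_pos'],s['ee_rot'])
b=grab_frame('top')
c=np.hstack([cv2.resize(a[180:320,260:440],(540,420)),cv2.resize(b[200:310,220:330],(250,250)) if 0 else cv2.copyMakeBorder(cv2.resize(b[190:310,225:325],(250,300)),0,120,0,0,0)])
cv2.imwrite('pics/s2.png',c)
```

```text
2.7 [0.53752452 0.09403763 0.04279417] [-3.13990336e+00  1.23101494e-03 -1.70800830e+00]
```

View pics/s2.png

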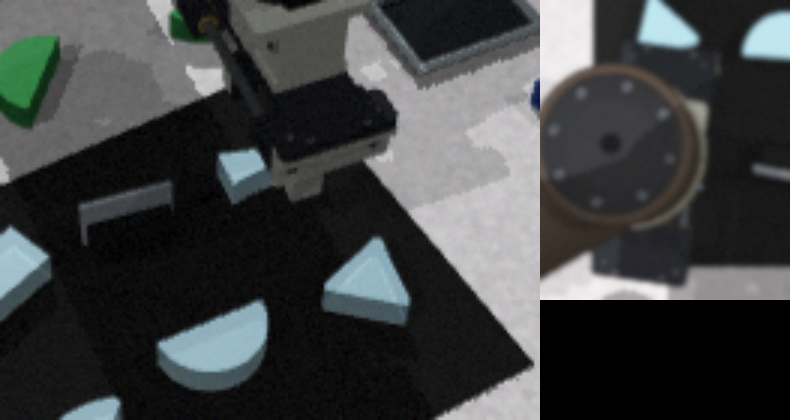

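The left panel (scene view) shows the gripper straddling the concave block at about (245,175), fingers either side of the waist. The mirror and the other blocks are clear, so I'm going down.

Call:
{"op": "apply_moves", "data": {
  "steps": [
    {"translation": [0, 0, -0.04], "rotation": [0, 0, 0]},
    {"translation": [0, 0, -0.08], "rotation": [0, 0, 0]},
    {"translation": [0, 0, -0.11], "rotation": [0, 0, 0]},
    {"translation": [0, 0, -0.13], "rotation": [0, 0, 0]},
    {"translation": [0, 0, -0.13], "rotation": [0, 0, 0]},
    {"translation": [0, 0, -0.13], "rotation": [0, 0, 0]},
    {"translation": [0, 0, -0.13], "rotation": [0, 0, 0]},
    {"translation": [0, 0, -0.13], "rotation": [0, 0, 0]},
    {"translation": [0, 0, -0.13], "rotation": [0, 0, 0]},
    {"translation": [0, 0, -0.13], "rotation": [0, 0, 0]}
  ]
}}

```text
t: 3.58
eef_pos: [0.5371, 0.0936, 0.0094]
ee_rot: [-3.141, 0.0, -1.708]
force: [0.6, 0.3, -0.0]
width: 0.0874
gripper_force: 0.0
```

Call:
{"op": "apply_moves", "data": {
  "steps": [
    {"translation": [0, 0, 0], "rotation": [0, 0, 0]},
    {"translation": [0, 0, 0], "rotation": [0, 0, 0]},
    {"translation": [0, 0, 0], "rotation": [0, 0, 0]},
    {"translation": [0, 0, 0], "rotation": [0, 0, 0]},
    {"translation": [0, 0, 0], "rotation": [0, 0, 0]},
    {"translation": [0, 0, 0], "rotation": [0, 0, 0]},
    {"translation": [0, 0, 0], "rotation": [0, 0, 0]},
    {"translation": [0, 0, 0], "rotation": [0, 0, 0]},
    {"translation": [0, 0, 0], "rotation": [0, 0, 0]},
    {"translation": [0, 0, 0], "rotation": [0, 0, 0]}
  ],
  "jaw": 1,
  "newtons": 15
}}

```text
t: 4.42
eef_pos: [0.5369, 0.0936, 0.0091]
ee_rot: [-3.142, 0.0, -1.708]
force: [-0.5, 0.4, 0.7]
width: 0.0264
gripper_force: 0.0
```

Call:
{"op": "apply_moves", "data": {
  "steps": [
    {"translation": [0, 0, 0], "rotation": [0, 0, 0]},
    {"translation": [0, 0, 0], "rotation": [0, 0, 0]},
    {"translation": [0, 0, 0], "rotation": [0, 0, 0]},
    {"translation": [0, 0, 0], "rotation": [0, 0, 0]},
    {"translation": [0, 0, 0], "rotation": [0, 0, 0]},
    {"translation": [0, 0, 0.03], "rotation": [0, 0, 0]},
    {"translation": [0, 0, 0.09], "rotation": [0, 0, 0]},
    {"translation": [0, 0, 0.16], "rotation": [0, 0, 0]},
    {"translation": [0, 0, 0.22], "rotation": [0, 0, 0]},
    {"translation": [0, 0, 0.24], "rotation": [0, 0, 0]}
  ]
}}

```text
t: 5.25
eef_pos: [0.5381, 0.0941, 0.0718]
ee_rot: [-3.139, 0.002, -1.708]
force: [-0.4, 1.1, -0.5]
width: 0.0183
gripper_force: 15.0
```

Call:
{"op": "apply_moves", "data": {
  "steps": [
    {"translation": [-0.03, 0.05, 0], "rotation": [0, 0, 0.02]},
    {"translation": [-0.1, 0.16, 0], "rotation": [0, 0, 0.04]},
    {"translation": [-0.19, 0.3, 0], "rotation": [0, 0, 0.06]},
    {"translation": [-0.28, 0.44, 0], "rotation": [0, 0, 0.08]},
    {"translation": [-0.37, 0.58, 0], "rotation": [0, 0, 0.1]},
    {"translation": [-0.45, 0.71, 0], "rotation": [0, 0, 0.1]},
    {"translation": [-0.52, 0.82, 0], "rotation": [0, 0, 0.1]},
    {"translation": [-0.553, 0.868, 0], "rotation": [0, 0, 0.1]},
    {"translation": [-0.553, 0.868, 0], "rotation": [0, 0, 0.1]},
    {"translation": [-0.553, 0.868, 0], "rotation": [0, 0, 0.1]}
  ]
}}

```text
t: 6.08
eef_pos: [0.3979, 0.3111, 0.0689]
ee_rot: [3.141, -0.0, -1.654]
force: [0.3, -0.8, -0.2]
width: 0.0183
gripper_force: 15.0
```

Run:
```python
from h import *
a=grab_frame('scene');s=get_state();print(s['t'],s['eef_pos'],s['ee_rot'])
cv2.imwrite('pics/s3.png',cv2.resize(a[90:240,330:480],(600,600),interpolation=cv2.INTER_CUBIC))
```

```text
6.1333 [0.39825674 0.31037215 0.06887229] [ 3.14121810e+00 -4.88827676e-04 -1.65510771e+00]
```

View pics/s3.png

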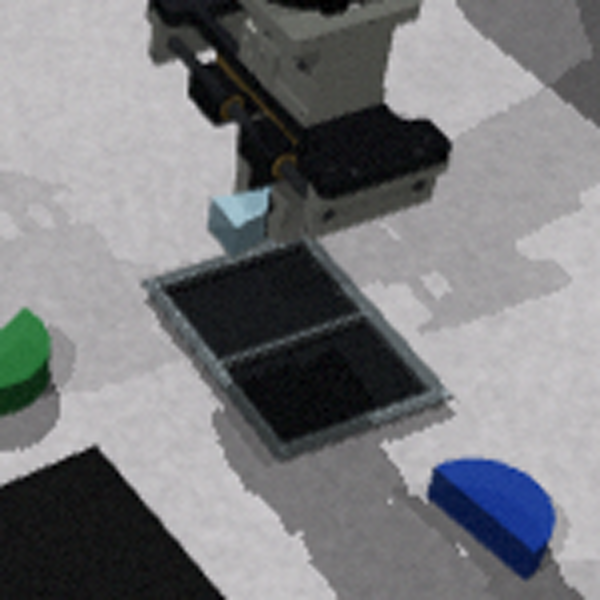

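The concave block hangs level over the near compartment of the two-tray, seen at (240,220) in the crop. Lowering.

Call:
{"op": "apply_moves", "data": {
  "steps": [
    {"translation": [0.002, 0.002, -0.05], "rotation": [0, 0, 0]},
    {"translation": [0.002, 0.002, -0.1], "rotation": [0, 0, 0]},
    {"translation": [0.002, 0.002, -0.15], "rotation": [0, 0, 0]},
    {"translation": [0.002, 0.002, -0.19], "rotation": [0, 0, 0]},
    {"translation": [0.002, 0.002, -0.21], "rotation": [0, 0, 0]},
    {"translation": [0.002, 0.002, -0.22], "rotation": [0, 0, 0]},
    {"translation": [0.002, 0.002, -0.228], "rotation": [0, 0, 0]},
    {"translation": [0.002, 0.002, -0.234], "rotation": [0, 0, 0]},
    {"translation": [0.002, 0.002, -0.237], "rotation": [0, 0, 0]},
    {"translation": [0.002, 0.002, -0.237], "rotation": [0, 0, 0]}
  ]
}}

```text
t: 6.97
eef_pos: [0.3992, 0.3112, 0.0101]
ee_rot: [-3.141, 0.001, -1.656]
force: [0.3, 0.5, -0.2]
width: 0.0184
gripper_force: 15.0
```

Call:
{"op": "apply_moves", "data": {
  "steps": [
    {"translation": [0, 0, 0], "rotation": [0, 0, 0]},
    {"translation": [0, 0, 0], "rotation": [0, 0, 0]},
    {"translation": [0, 0, 0], "rotation": [0, 0, 0]},
    {"translation": [0, 0, 0], "rotation": [0, 0, 0]},
    {"translation": [0, 0, 0], "rotation": [0, 0, 0]},
    {"translation": [0, 0, 0.03], "rotation": [0, 0, 0]},
    {"translation": [0, 0, 0.09], "rotation": [0, 0, 0]},
    {"translation": [0, 0, 0.17], "rotation": [0, 0, 0]},
    {"translation": [0, 0, 0.24], "rotation": [0, 0, 0]},
    {"translation": [0, 0, 0.26], "rotation": [0, 0, 0]}
  ],
  "jaw": 0.2
}}

```text
t: 7.8
eef_pos: [0.4001, 0.3123, 0.0779]
ee_rot: [-3.139, 0.003, -1.655]
force: [-0.2, 0.8, 0.3]
width: 0.0347
gripper_force: 0.0
```

Call:
{"op": "apply_moves", "data": {
  "steps": [
    {"translation": [0.02, -0.04, 0.06], "rotation": [0, 0, 0.08]},
    {"translation": [0.06, -0.11, 0.06], "rotation": [0, 0, 0.16]},
    {"translation": [0.13, -0.22, 0.06], "rotation": [0, 0, 0.24]},
    {"translation": [0.2, -0.34, 0.06], "rotation": [0, 0, 0.32]},
    {"translation": [0.27, -0.46, 0.06], "rotation": [0, 0, 0.4]},
    {"translation": [0.34, -0.58, 0.06], "rotation": [0, 0, 0.48]},
    {"translation": [0.41, -0.7, 0.06], "rotation": [0, 0, 0.56]},
    {"translation": [0.48, -0.82, 0.06], "rotation": [0, 0, 0.62]},
    {"translation": [0.53, -0.91, 0.06], "rotation": [0, 0, 0.62]},
    {"translation": [0.58, -1, 0.06], "rotation": [0, 0, 0.62]}
  ],
  "jaw": -0.3
}}

```text
t: 8.63
eef_pos: [0.5445, 0.0593, 0.0898]
ee_rot: [3.141, 0.0, -1.332]
force: [-0.3, 1.4, -0.0]
width: 0.0568
gripper_force: 0.0
```

Call:
{"op": "apply_moves", "data": {
  "steps": [
    {"translation": [0.08, -0.13, 0], "rotation": [0, 0, 0]},
    {"translation": [0.17, -0.26, 0], "rotation": [0, 0, 0]},
    {"translation": [0.26, -0.4, 0], "rotation": [0, 0, 0]},
    {"translation": [0.35, -0.54, 0], "rotation": [0, 0, 0]},
    {"translation": [0.43, -0.67, 0], "rotation": [0, 0, 0]},
    {"translation": [0.483, -0.755, 0], "rotation": [0, 0, 0]},
    {"translation": [0.483, -0.755, -0.06], "rotation": [0, 0, 0]},
    {"translation": [0.483, -0.755, -0.13], "rotation": [0, 0, 0]},
    {"translation": [0.483, -0.755, -0.19], "rotation": [0, 0, 0]},
    {"translation": [0.483, -0.755, -0.2], "rotation": [0, 0, 0]}
  ]
}}

```text
t: 9.47
eef_pos: [0.6626, -0.1281, 0.0365]
ee_rot: [3.137, 0.001, -1.333]
force: [-0.9, -0.2, -0.2]
width: 0.0571
gripper_force: 0.0
```

Call:
{"op": "apply_moves", "data": {
  "steps": [
    {"translation": [0, 0, 0], "rotation": [0, 0, 0]},
    {"translation": [0, 0, 0], "rotation": [0, 0, 0]},
    {"translation": [0, 0, -0.03], "rotation": [0, 0, 0]},
    {"translation": [0, 0, -0.06], "rotation": [0, 0, 0]},
    {"translation": [0, 0, -0.09], "rotation": [0, 0, 0]},
    {"translation": [0, 0, -0.115], "rotation": [0, 0, 0]},
    {"translation": [0, 0, -0.123], "rotation": [0, 0, 0]},
    {"translation": [0, 0, -0.123], "rotation": [0, 0, 0]},
    {"translation": [0, 0, -0.123], "rotation": [0, 0, 0]},
    {"translation": [0, 0, -0.123], "rotation": [0, 0, 0]}
  ]
}}

```text
t: 10.3
eef_pos: [0.6651, -0.1277, 0.0093]
ee_rot: [-3.141, -0.0, -1.331]
force: [0.5, -0.6, -0.5]
width: 0.0571
gripper_force: 0.0
```

Call:
{"op": "apply_moves", "data": {
  "steps": [
    {"translation": [0, 0, 0], "rotation": [0, 0, 0]},
    {"translation": [0, 0, 0], "rotation": [0, 0, 0]},
    {"translation": [0, 0, 0], "rotation": [0, 0, 0]},
    {"translation": [0, 0, 0], "rotation": [0, 0, 0]},
    {"translation": [0, 0, 0], "rotation": [0, 0, 0]},
    {"translation": [0, 0, 0], "rotation": [0, 0, 0]},
    {"translation": [0, 0, 0], "rotation": [0, 0, 0]},
    {"translation": [0, 0, 0], "rotation": [0, 0, 0]},
    {"translation": [0, 0, 0], "rotation": [0, 0, 0]},
    {"translation": [0, 0, 0], "rotation": [0, 0, 0]}
  ],
  "jaw": 1
}}

```text
t: 11.13
eef_pos: [0.665, -0.1277, 0.0092]
ee_rot: [-3.141, -0.0, -1.331]
force: [0.5, 0.7, 1.5]
width: 0.0277
gripper_force: 15.0
```

Call:
{"op": "apply_moves", "data": {
  "steps": [
    {"translation": [0, 0, 0.04], "rotation": [0, 0, 0]},
    {"translation": [0, 0, 0.12], "rotation": [0, 0, 0]},
    {"translation": [0, 0.03, 0.22], "rotation": [0, 0, 0]},
    {"translation": [-0.03, 0.1, 0.28], "rotation": [0, 0, 0]},
    {"translation": [-0.08, 0.22, 0.28], "rotation": [0, 0, -0.1]},
    {"translation": [-0.14, 0.35, 0.28], "rotation": [0, 0, -0.2]},
    {"translation": [-0.2, 0.48, 0.28], "rotation": [0, 0, -0.3]},
    {"translation": [-0.26, 0.61, 0.28], "rotation": [0, 0, -0.4]},
    {"translation": [-0.32, 0.74, 0.28], "rotation": [0, 0, -0.5]},
    {"translation": [-0.38, 0.87, 0.28], "rotation": [0, 0, -0.62]}
  ]
}}

```text
t: 11.97
eef_pos: [0.5689, 0.0911, 0.0797]
ee_rot: [-3.141, 0.0, -1.659]
force: [1.0, -0.4, 0.1]
width: 0.0278
gripper_force: 15.0
```

Call:
{"op": "apply_moves", "data": {
  "steps": [
    {"translation": [-0.06, 0.13, 0], "rotation": [0, 0, 0]},
    {"translation": [-0.12, 0.27, 0], "rotation": [0, 0, 0]},
    {"translation": [-0.18, 0.41, 0], "rotation": [0, 0, 0]},
    {"translation": [-0.24, 0.55, 0], "rotation": [0, 0, 0]},
    {"translation": [-0.3, 0.68, 0], "rotation": [0, 0, 0]},
    {"translation": [-0.35, 0.79, 0], "rotation": [0, 0, 0]},
    {"translation": [-0.386, 0.857, 0], "rotation": [0, 0, 0]},
    {"translation": [-0.386, 0.857, 0], "rotation": [0, 0, 0]},
    {"translation": [-0.386, 0.857, -0.06], "rotation": [0, 0, 0]},
    {"translation": [-0.386, 0.857, -0.12], "rotation": [0, 0, 0]}
  ]
}}

```text
t: 12.8
eef_pos: [0.4736, 0.305, 0.0501]
ee_rot: [-3.14, 0.002, -1.655]
force: [-0.1, -0.5, -1.5]
width: 0.0275
gripper_force: 15.0
```

Call:
{"op": "apply_moves", "data": {
  "steps": [
    {"translation": [0, 0, -0.03], "rotation": [0, 0, 0]},
    {"translation": [0, 0, -0.07], "rotation": [0, 0, 0]},
    {"translation": [0, 0, -0.1], "rotation": [0, 0, 0]},
    {"translation": [0, 0, -0.125], "rotation": [0, 0, 0]},
    {"translation": [0, 0, -0.14], "rotation": [0, 0, 0]},
    {"translation": [0, 0, -0.148], "rotation": [0, 0, 0]},
    {"translation": [0, 0, -0.154], "rotation": [0, 0, 0]},
    {"translation": [0, 0, -0.157], "rotation": [0, 0, 0]},
    {"translation": [0, 0, -0.157], "rotation": [0, 0, 0]},
    {"translation": [0, 0, -0.157], "rotation": [0, 0, 0]}
  ]
}}

```text
t: 13.63
eef_pos: [0.4735, 0.3042, 0.0102]
ee_rot: [-3.141, 0.001, -1.656]
force: [0.2, -0.3, 0.5]
width: 0.0276
gripper_force: 15.0
```

Call:
{"op": "apply_moves", "data": {
  "steps": [
    {"translation": [0, 0, 0], "rotation": [0, 0, 0]},
    {"translation": [0, 0, 0], "rotation": [0, 0, 0]},
    {"translation": [0, 0, 0], "rotation": [0, 0, 0]},
    {"translation": [0, 0, 0], "rotation": [0, 0, 0]},
    {"translation": [0, 0, 0], "rotation": [0, 0, 0]},
    {"translation": [0, 0, 0.03], "rotation": [0, 0, 0]},
    {"translation": [0, 0, 0.09], "rotation": [0, 0, 0]},
    {"translation": [0, 0, 0.17], "rotation": [0, 0, 0]},
    {"translation": [0, 0, 0.25], "rotation": [0, 0, 0]},
    {"translation": [0, 0, 0.32], "rotation": [0, 0, 0]}
  ],
  "jaw": 0.05
}}

```text
t: 14.47
eef_pos: [0.4735, 0.3042, 0.0916]
ee_rot: [-3.141, 0.0, -1.656]
force: [0.3, 0.1, -0.0]
width: 0.0414
gripper_force: 0.0
```

Call:
{"op": "apply_moves", "data": {
  "steps": [
    {"translation": [0.04, -0.04, 0], "rotation": [0, 0, 0.1]},
    {"translation": [0.14, -0.15, 0], "rotation": [0, 0, 0.2]},
    {"translation": [0.25, -0.27, 0], "rotation": [0, 0, 0.32]},
    {"translation": [0.36, -0.39, 0], "rotation": [0, 0, 0.44]},
    {"translation": [0.47, -0.51, 0], "rotation": [0, 0, 0.56]},
    {"translation": [0.58, -0.63, 0], "rotation": [0, 0, 0.66]},
    {"translation": [0.68, -0.74, 0], "rotation": [0, 0, 0.73]},
    {"translation": [0.766, -0.827, 0], "rotation": [0, 0, 0.73]},
    {"translation": [0.766, -0.827, -0.08], "rotation": [0, 0, 0.73]},
    {"translation": [0.766, -0.827, -0.16], "rotation": [0, 0, 0.73]}
  ],
  "jaw": -0.8
}}

```text
t: 15.3
eef_pos: [0.667, 0.0956, 0.0508]
ee_rot: [-3.138, 0.0, -1.277]
force: [0.0, 0.1, -0.6]
width: 0.0788
gripper_force: 0.0
```

Call:
{"op": "apply_moves", "data": {
  "steps": [
    {"translation": [0, 0, -0.02], "rotation": [0, 0, 0]},
    {"translation": [0, 0, -0.02], "rotation": [0, 0, 0]},
    {"translation": [0, 0, -0.04], "rotation": [0, 0, 0]},
    {"translation": [0, 0, -0.08], "rotation": [0, 0, 0]},
    {"translation": [0, 0, -0.12], "rotation": [0, 0, 0]},
    {"translation": [0, 0, -0.15], "rotation": [0, 0, 0]},
    {"translation": [0, 0, -0.163], "rotation": [0, 0, 0]},
    {"translation": [0, 0, -0.163], "rotation": [0, 0, 0]},
    {"translation": [0, 0, -0.163], "rotation": [0, 0, 0]},
    {"translation": [0, 0, -0.163], "rotation": [0, 0, 0]}
  ]
}}

```text
t: 16.13
eef_pos: [0.6652, 0.0974, 0.0094]
ee_rot: [-3.141, -0.0, -1.274]
force: [0.4, -1.2, -0.2]
width: 0.0789
gripper_force: 0.0
```

Call:
{"op": "apply_moves", "data": {
  "steps": [
    {"translation": [0, 0, 0], "rotation": [0, 0, 0]},
    {"translation": [0, 0, 0], "rotation": [0, 0, 0]},
    {"translation": [0, 0, 0], "rotation": [0, 0, 0]},
    {"translation": [0, 0, 0], "rotation": [0, 0, 0]},
    {"translation": [0, 0, 0], "rotation": [0, 0, 0]},
    {"translation": [0, 0, 0], "rotation": [0, 0, 0]},
    {"translation": [0, 0, 0], "rotation": [0, 0, 0]},
    {"translation": [0, 0, 0], "rotation": [0, 0, 0]},
    {"translation": [0, 0, 0.02], "rotation": [0, 0, 0]},
    {"translation": [0, 0, 0.05], "rotation": [0, 0, 0]}
  ],
  "jaw": 1
}}

```text
t: 16.97
eef_pos: [0.6642, 0.097, 0.0211]
ee_rot: [3.14, -0.0, -1.274]
force: [-0.7, -0.3, -1.0]
width: 0.0505
gripper_force: 15.0
```

Run:
```python
from h import *
a=grab_frame('scene');s=get_state();print(s['t'],s['eef_pos'],s['ee_rot'],s['width'],s['gripper_force'])
cv2.imwrite('pics/s4.png',cv2.resize(a[140:320,280:480],(800,720))[:600] if 0 else cv2.resize(a[140:320,280:480],(660,594),interpolation=cv2.INTER_CUBIC))
```

```text
17.0167 [0.66547895 0.09740823 0.02341968] [-3.14037756e+00 -2.03993187e-04 -1.27340069e+00] 0.04991374032404517 14.999845591373742
```

View pics/s4.png

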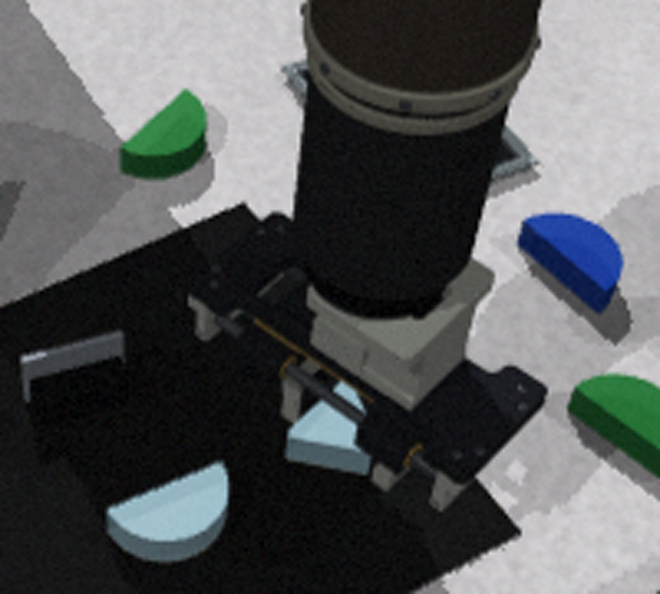

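Width 49.9 mm matches the prism's face-to-corner 50 mm, and it is lifted level at (330,435) in the crop. Carrying it to the near end of the three-tray.

Call:
{"op": "apply_moves", "data": {
  "steps": [
    {"translation": [0, 0, 0.06], "rotation": [0, 0, 0]},
    {"translation": [0, 0, 0.16], "rotation": [0, 0, 0]},
    {"translation": [-0.03, -0.04, 0.25], "rotation": [0, 0, 0]},
    {"translation": [-0.08, -0.1, 0.27], "rotation": [0, 0, -0.04]},
    {"translation": [-0.16, -0.2, 0.27], "rotation": [0, 0, -0.12]},
    {"translation": [-0.25, -0.31, 0.27], "rotation": [0, 0, -0.2]},
    {"translation": [-0.34, -0.42, 0.27], "rotation": [0, 0, -0.28]},
    {"translation": [-0.43, -0.54, 0.27], "rotation": [0, 0, -0.36]},
    {"translation": [-0.52, -0.65, 0.27], "rotation": [0, 0, -0.44]},
    {"translation": [-0.61, -0.76, 0.27], "rotation": [0, 0, -0.52]}
  ]
}}

```text
t: 17.85
eef_pos: [0.5113, -0.0938, 0.0897]
ee_rot: [-3.141, 0.0, -1.548]
force: [1.1, -0.7, 0.8]
width: 0.0496
gripper_force: 15.0
```

Call:
{"op": "apply_moves", "data": {
  "steps": [
    {"translation": [-0.09, -0.11, 0], "rotation": [0, 0, 0]},
    {"translation": [-0.18, -0.23, 0], "rotation": [0, 0, 0]},
    {"translation": [-0.27, -0.34, 0], "rotation": [0, 0, 0]},
    {"translation": [-0.36, -0.45, 0], "rotation": [0, 0, 0]},
    {"translation": [-0.45, -0.56, 0], "rotation": [0, 0, 0]},
    {"translation": [-0.53, -0.67, 0], "rotation": [0, 0, 0]},
    {"translation": [-0.6, -0.76, 0], "rotation": [0, 0, 0]},
    {"translation": [-0.654, -0.823, 0], "rotation": [0, 0, 0]},
    {"translation": [-0.654, -0.823, -0.03], "rotation": [0, 0, 0]},
    {"translation": [-0.654, -0.823, -0.1], "rotation": [0, 0, 0]}
  ]
}}

```text
t: 18.68
eef_pos: [0.3499, -0.3, 0.066]
ee_rot: [-3.137, -0.002, -1.548]
force: [0.5, -0.3, -0.9]
width: 0.0498
gripper_force: 15.0
```

Call:
{"op": "apply_moves", "data": {
  "steps": [
    {"translation": [0, 0, -0.04], "rotation": [0, 0, 0]},
    {"translation": [0, 0, -0.09], "rotation": [0, 0, 0]},
    {"translation": [0, 0, -0.14], "rotation": [0, 0, 0]},
    {"translation": [0, 0, -0.175], "rotation": [0, 0, 0]},
    {"translation": [0, 0, -0.195], "rotation": [0, 0, 0]},
    {"translation": [0, 0, -0.206], "rotation": [0, 0, 0]},
    {"translation": [0, 0, -0.213], "rotation": [0, 0, 0]},
    {"translation": [0, 0, -0.217], "rotation": [0, 0, 0]},
    {"translation": [0, 0, -0.217], "rotation": [0, 0, 0]},
    {"translation": [0, 0, -0.217], "rotation": [0, 0, 0]}
  ]
}}

```text
t: 19.52
eef_pos: [0.3493, -0.2986, 0.0103]
ee_rot: [-3.141, -0.0, -1.546]
force: [-0.6, -0.0, -0.7]
width: 0.0495
gripper_force: 15.0
```

Call:
{"op": "apply_moves", "data": {
  "steps": [
    {"translation": [0, 0, 0], "rotation": [0, 0, 0]},
    {"translation": [0, 0, 0], "rotation": [0, 0, 0]},
    {"translation": [0, 0, 0], "rotation": [0, 0, 0]},
    {"translation": [0, 0, 0], "rotation": [0, 0, 0]},
    {"translation": [0, 0, 0], "rotation": [0, 0, 0]},
    {"translation": [0, 0, 0.03], "rotation": [0, 0, 0]},
    {"translation": [0, 0, 0.09], "rotation": [0, 0, 0]},
    {"translation": [0, 0, 0.17], "rotation": [0, 0, 0]},
    {"translation": [0, 0, 0.25], "rotation": [0, 0, 0]},
    {"translation": [0, 0, 0.32], "rotation": [0, 0, 0]}
  ],
  "jaw": -0.4
}}

```text
t: 20.35
eef_pos: [0.3489, -0.2985, 0.0915]
ee_rot: [-3.141, -0.0, -1.546]
force: [1.1, 0.5, -0.5]
width: 0.0615
gripper_force: 0.0
```

Call:
{"op": "apply_moves", "data": {
  "steps": [
    {"translation": [0.04, 0.04, 0], "rotation": [0, 0, 0.08]},
    {"translation": [0.13, 0.12, 0], "rotation": [0, 0, 0.18]},
    {"translation": [0.24, 0.23, 0], "rotation": [0, 0, 0.28]},
    {"translation": [0.35, 0.33, 0], "rotation": [0, 0, 0.38]},
    {"translation": [0.46, 0.44, 0], "rotation": [0, 0, 0.48]},
    {"translation": [0.57, 0.54, 0], "rotation": [0, 0, 0.57]},
    {"translation": [0.67, 0.63, 0], "rotation": [0, 0, 0.57]},
    {"translation": [0.734, 0.698, 0], "rotation": [0, 0, 0.57]},
    {"translation": [0.734, 0.698, -0.08], "rotation": [0, 0, 0.57]},
    {"translation": [0.734, 0.698, -0.16], "rotation": [0, 0, 0.57]}
  ],
  "jaw": -0.6
}}

```text
t: 21.18
eef_pos: [0.5346, -0.1225, 0.0507]
ee_rot: [-3.138, -0.001, -1.245]
force: [-0.7, -0.3, -1.1]
width: 0.0702
gripper_force: 0.0
```

Call:
{"op": "apply_moves", "data": {
  "steps": [
    {"translation": [0, 0, -0.02], "rotation": [0, 0, 0]},
    {"translation": [0, 0, -0.02], "rotation": [0, 0, 0]},
    {"translation": [0, 0, -0.04], "rotation": [0, 0, 0]},
    {"translation": [0, 0, -0.08], "rotation": [0, 0, 0]},
    {"translation": [0, 0, -0.12], "rotation": [0, 0, 0]},
    {"translation": [0, 0, -0.15], "rotation": [0, 0, 0]},
    {"translation": [0, 0, -0.163], "rotation": [0, 0, 0]},
    {"translation": [0, 0, -0.163], "rotation": [0, 0, 0]},
    {"translation": [0, 0, -0.163], "rotation": [0, 0, 0]},
    {"translation": [0, 0, -0.163], "rotation": [0, 0, 0]}
  ]
}}

```text
t: 22.02
eef_pos: [0.5326, -0.124, 0.0093]
ee_rot: [-3.141, -0.0, -1.247]
force: [0.2, 0.0, 1.5]
width: 0.0705
gripper_force: 0.0
```

Call:
{"op": "apply_moves", "data": {
  "steps": [
    {"translation": [0, 0, 0], "rotation": [0, 0, 0]},
    {"translation": [0, 0, 0], "rotation": [0, 0, 0]},
    {"translation": [0, 0, 0], "rotation": [0, 0, 0]},
    {"translation": [0, 0, 0], "rotation": [0, 0, 0]},
    {"translation": [0, 0, 0], "rotation": [0, 0, 0]},
    {"translation": [0, 0, 0], "rotation": [0, 0, 0]},
    {"translation": [0, 0, 0], "rotation": [0, 0, 0]},
    {"translation": [0, 0, 0], "rotation": [0, 0, 0]},
    {"translation": [0, 0, 0.02], "rotation": [0, 0, 0]},
    {"translation": [0, 0, 0.05], "rotation": [0, 0, 0]}
  ],
  "jaw": 1,
  "newtons": 18
}}

```text
t: 22.85
eef_pos: [0.5315, -0.124, 0.0212]
ee_rot: [3.14, 0.001, -1.248]
force: [0.6, -0.5, -1.4]
width: 0.0379
gripper_force: 18.0
```

Call:
{"op": "apply_moves", "data": {
  "steps": [
    {"translation": [0, 0, 0.05], "rotation": [0, 0, 0]},
    {"translation": [0, 0, 0.14], "rotation": [0, 0, 0]},
    {"translation": [0, -0.04, 0.2], "rotation": [0, 0, 0]},
    {"translation": [-0.02, -0.13, 0.2], "rotation": [0, 0, -0.1]},
    {"translation": [-0.04, -0.24, 0.2], "rotation": [0, 0, -0.2]},
    {"translation": [-0.06, -0.35, 0.2], "rotation": [0, 0, -0.3]},
    {"translation": [-0.08, -0.46, 0.2], "rotation": [0, 0, -0.4]},
    {"translation": [-0.1, -0.57, 0.2], "rotation": [0, 0, -0.5]},
    {"translation": [-0.1, -0.65, 0.2], "rotation": [0, 0, -0.57]},
    {"translation": [-0.1, -0.683, 0.2], "rotation": [0, 0, -0.57]}
  ]
}}

```text
t: 23.68
eef_pos: [0.5069, -0.2971, 0.0722]
ee_rot: [-3.141, -0.0, -1.55]
force: [0.4, -0.1, -0.9]
width: 0.0378
gripper_force: 18.0
```

Call:
{"op": "apply_moves", "data": {
  "steps": [
    {"translation": [0, 0, 0], "rotation": [0, 0, 0]},
    {"translation": [0, 0, -0.05], "rotation": [0, 0, 0]},
    {"translation": [0, 0, -0.11], "rotation": [0, 0, 0]},
    {"translation": [0, 0, -0.16], "rotation": [0, 0, 0]},
    {"translation": [0, 0, -0.2], "rotation": [0, 0, 0]},
    {"translation": [0, 0, -0.225], "rotation": [0, 0, 0]},
    {"translation": [0, 0, -0.238], "rotation": [0, 0, 0]},
    {"translation": [0, 0, -0.246], "rotation": [0, 0, 0]},
    {"translation": [0, 0, -0.246], "rotation": [0, 0, 0]},
    {"translation": [0, 0, -0.246], "rotation": [0, 0, 0]}
  ]
}}

```text
t: 24.52
eef_pos: [0.5079, -0.2947, 0.0106]
ee_rot: [-3.141, -0.0, -1.546]
force: [0.4, -0.6, -1.4]
width: 0.038
gripper_force: 18.0
```

Call:
{"op": "apply_moves", "data": {
  "steps": [
    {"translation": [0, 0, 0], "rotation": [0, 0, 0]},
    {"translation": [0, 0, 0], "rotation": [0, 0, 0]},
    {"translation": [0, 0, 0], "rotation": [0, 0, 0]},
    {"translation": [0, 0, 0], "rotation": [0, 0, 0]},
    {"translation": [0, 0, 0], "rotation": [0, 0, 0]},
    {"translation": [0, 0, 0.03], "rotation": [0, 0, 0]},
    {"translation": [0, 0, 0.09], "rotation": [0, 0, 0]},
    {"translation": [0, 0, 0.17], "rotation": [0, 0, 0]},
    {"translation": [0, 0, 0.25], "rotation": [0, 0, 0]},
    {"translation": [0, 0, 0.32], "rotation": [0, 0, 0]}
  ],
  "jaw": -0.1
}}

```text
t: 25.35
eef_pos: [0.5075, -0.2949, 0.0918]
ee_rot: [-3.141, -0.0, -1.546]
force: [-0.8, -0.6, 0.6]
width: 0.0484
gripper_force: 0.0
```

Call:
{"op": "apply_moves", "data": {
  "steps": [
    {"translation": [0.02, 0.04, 0], "rotation": [0, 0, -0.02]},
    {"translation": [0.07, 0.13, 0], "rotation": [0, 0, -0.04]},
    {"translation": [0.13, 0.25, 0], "rotation": [0, 0, -0.06]},
    {"translation": [0.19, 0.37, 0], "rotation": [0, 0, -0.08]},
    {"translation": [0.25, 0.49, 0], "rotation": [0, 0, -0.1]},
    {"translation": [0.31, 0.61, 0], "rotation": [0, 0, -0.12]},
    {"translation": [0.38, 0.73, 0], "rotation": [0, 0, -0.14]},
    {"translation": [0.46, 0.85, 0], "rotation": [0, 0, -0.17]},
    {"translation": [0.54, 0.95, 0], "rotation": [0, 0, -0.17]},
    {"translation": [0.589, 1, 0], "rotation": [0, 0, -0.17]}
  ],
  "jaw": -0.6
}}

```text
t: 26.18
eef_pos: [0.6565, -0.0417, 0.0909]
ee_rot: [-3.14, 0.0, -1.633]
force: [-0.3, -1.1, 0.2]
width: 0.07
gripper_force: 0.0
```

Call:
{"op": "apply_moves", "data": {
  "steps": [
    {"translation": [0, 0.07, 0], "rotation": [0, 0, 0]},
    {"translation": [0, 0.114, -0.05], "rotation": [0, 0, 0]},
    {"translation": [0, 0.114, -0.12], "rotation": [0, 0, 0]},
    {"translation": [0, 0.114, -0.18], "rotation": [0, 0, 0]},
    {"translation": [0, 0.114, -0.22], "rotation": [0, 0, 0]},
    {"translation": [0, 0.114, -0.26], "rotation": [0, 0, 0]},
    {"translation": [0, 0.114, -0.29], "rotation": [0, 0, 0]},
    {"translation": [0, 0.114, -0.315], "rotation": [0, 0, 0]},
    {"translation": [0, 0.114, -0.324], "rotation": [0, 0, 0]},
    {"translation": [0, 0.114, -0.324], "rotation": [0, 0, 0]}
  ]
}}

```text
t: 27.02
eef_pos: [0.6545, -0.0164, 0.0087]
ee_rot: [3.141, -0.0, -1.635]
force: [0.4, 0.3, 0.4]
width: 0.07
gripper_force: 0.0
```

Call:
{"op": "apply_moves", "data": {
  "steps": [
    {"translation": [0, 0, 0], "rotation": [0, 0, 0]},
    {"translation": [0, 0, 0], "rotation": [0, 0, 0]},
    {"translation": [0, 0, 0], "rotation": [0, 0, 0]},
    {"translation": [0, 0, 0], "rotation": [0, 0, 0]},
    {"translation": [0, 0, 0], "rotation": [0, 0, 0]},
    {"translation": [0, 0, 0], "rotation": [0, 0, 0]},
    {"translation": [0, 0, 0], "rotation": [0, 0, 0]},
    {"translation": [0, 0, 0], "rotation": [0, 0, 0]},
    {"translation": [0, 0, 0.02], "rotation": [0, 0, 0]},
    {"translation": [0, 0, 0.05], "rotation": [0, 0, 0]}
  ],
  "jaw": 1,
  "newtons": 15
}}

```text
t: 27.85
eef_pos: [0.6537, -0.0164, 0.021]
ee_rot: [3.139, -0.0, -1.635]
force: [0.5, 0.4, -0.6]
width: 0.0378
gripper_force: 15.0
```

Run:
```python
from h import *
a=grab_frame('scene');s=get_state();print(s['t'],s['eef_pos'],s['width'],s['gripper_force'])
cv2.imwrite('pics/s5.png',a)
```

```text
27.9 [ 0.65507723 -0.01620523  0.02327551] 0.037748296021866766 14.999846667051315
```

View pics/s5.png

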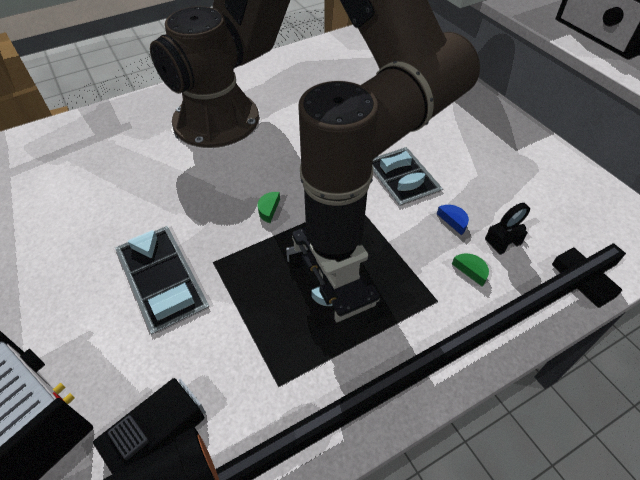

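The picture shows the prism (145,243) and rect (170,302) in the end compartments of the three-tray, and concave and convex (396,160)/(410,182) in the two-tray. The half-disc is gripped at 37.7 mm. It goes to the middle compartment.

Call:
{"op": "apply_moves", "data": {
  "steps": [
    {"translation": [0, 0, 0.06], "rotation": [0, 0, 0]},
    {"translation": [0, 0, 0.16], "rotation": [0, 0, 0]},
    {"translation": [-0.03, -0.04, 0.25], "rotation": [0, 0, 0]},
    {"translation": [-0.08, -0.1, 0.27], "rotation": [0, 0, 0.02]},
    {"translation": [-0.16, -0.2, 0.27], "rotation": [0, 0, 0.05]},
    {"translation": [-0.25, -0.31, 0.27], "rotation": [0, 0, 0.08]},
    {"translation": [-0.34, -0.42, 0.27], "rotation": [0, 0, 0.11]},
    {"translation": [-0.43, -0.53, 0.27], "rotation": [0, 0, 0.14]},
    {"translation": [-0.52, -0.64, 0.27], "rotation": [0, 0, 0.17]},
    {"translation": [-0.6, -0.75, 0.27], "rotation": [0, 0, 0.17]}
  ]
}}

```text
t: 28.73
eef_pos: [0.5031, -0.2047, 0.0897]
ee_rot: [-3.141, 0.0, -1.545]
force: [-0.5, -0.2, -0.8]
width: 0.0376
gripper_force: 15.0
```

Call:
{"op": "apply_moves", "data": {
  "steps": [
    {"translation": [-0.09, -0.11, 0], "rotation": [0, 0, 0]},
    {"translation": [-0.18, -0.22, 0], "rotation": [0, 0, 0]},
    {"translation": [-0.25, -0.31, 0], "rotation": [0, 0, 0]},
    {"translation": [-0.299, -0.372, 0], "rotation": [0, 0, 0]},
    {"translation": [-0.299, -0.372, 0], "rotation": [0, 0, 0]},
    {"translation": [-0.299, -0.372, 0], "rotation": [0, 0, 0]},
    {"translation": [-0.299, -0.372, -0.04], "rotation": [0, 0, 0]},
    {"translation": [-0.299, -0.372, -0.08], "rotation": [0, 0, 0]},
    {"translation": [-0.299, -0.372, -0.1], "rotation": [0, 0, 0]},
    {"translation": [-0.299, -0.372, -0.1], "rotation": [0, 0, 0]}
  ]
}}

```text
t: 29.57
eef_pos: [0.429, -0.2957, 0.062]
ee_rot: [3.138, 0.001, -1.545]
force: [-0.2, -0.3, -0.9]
width: 0.0374
gripper_force: 15.0
```

Call:
{"op": "apply_moves", "data": {
  "steps": [
    {"translation": [0, 0, -0.04], "rotation": [0, 0, 0]},
    {"translation": [0, 0, -0.09], "rotation": [0, 0, 0]},
    {"translation": [0, 0, -0.14], "rotation": [0, 0, 0]},
    {"translation": [0, 0, -0.175], "rotation": [0, 0, 0]},
    {"translation": [0, 0, -0.195], "rotation": [0, 0, 0]},
    {"translation": [0, 0, -0.206], "rotation": [0, 0, 0]},
    {"translation": [0, 0, -0.213], "rotation": [0, 0, 0]},
    {"translation": [0, 0, -0.217], "rotation": [0, 0, 0]},
    {"translation": [0, 0, -0.217], "rotation": [0, 0, 0]},
    {"translation": [0, 0, -0.217], "rotation": [0, 0, 0]}
  ]
}}

```text
t: 30.4
eef_pos: [0.4303, -0.2968, 0.0103]
ee_rot: [-3.14, -0.0, -1.546]
force: [0.3, -0.7, 1.7]
width: 0.0379
gripper_force: 15.0
```

Open just a little (to about 45 mm) and rise.

Call:
{"op": "apply_moves", "data": {
  "steps": [
    {"translation": [0, 0, 0], "rotation": [0, 0, 0]},
    {"translation": [0, 0, 0], "rotation": [0, 0, 0]},
    {"translation": [0, 0, 0], "rotation": [0, 0, 0]},
    {"translation": [0, 0, 0], "rotation": [0, 0, 0]},
    {"translation": [0, 0, 0], "rotation": [0, 0, 0]},
    {"translation": [0, 0, 0.03], "rotation": [0, 0, 0]},
    {"translation": [0, 0, 0.09], "rotation": [0, 0, 0]},
    {"translation": [0, 0, 0.17], "rotation": [0, 0, 0]},
    {"translation": [0, 0, 0.25], "rotation": [0, 0, 0]},
    {"translation": [0, 0, 0.32], "rotation": [0, 0, 0]}
  ],
  "jaw": -0.02
}}

```text
t: 31.23
eef_pos: [0.43, -0.2968, 0.0915]
ee_rot: [-3.141, -0.0, -1.546]
force: [-0.4, 0.1, -0.1]
width: 0.0446
gripper_force: 0.0
```

Call:
{"op": "apply_moves", "data": {
  "steps": [
    {"translation": [0, 0.02, 0.1], "rotation": [0, 0, 0]},
    {"translation": [0, 0.1, 0.2], "rotation": [0, 0, 0]},
    {"translation": [0, 0.2, 0.3], "rotation": [0, 0, 0]},
    {"translation": [0, 0.32, 0.4], "rotation": [0, 0, 0]},
    {"translation": [0, 0.44, 0.4], "rotation": [0, 0, 0]},
    {"translation": [0, 0.56, 0.4], "rotation": [0, 0, 0]},
    {"translation": [0, 0.68, 0.4], "rotation": [0, 0, 0]},
    {"translation": [0, 0.8, 0.4], "rotation": [0, 0, 0]},
    {"translation": [0, 0.9, 0.4], "rotation": [0, 0, 0]},
    {"translation": [0, 0.95, 0.4], "rotation": [0, 0, 0]}
  ]
}}

```text
t: 32.07
eef_pos: [0.4297, -0.0571, 0.1907]
ee_rot: [-3.14, 0.001, -1.545]
force: [0.1, -0.8, 0.0]
width: 0.045
gripper_force: 0.0
```

Run:
```python
from h import *
a=grab_frame('scene');b=grab_frame('top')
cv2.imwrite('pics/top1.png',b)
A=cv2.resize(a[215:345,100:230],(400,400));B=cv2.resize(a[130:220,350:460],(400,327))
C=cv2.resize(b[240:370,405:490],(262,400));D=cv2.resize(b[250:350,140:220],(260,325))
o=np.zeros((600,800,3),np.uint8)
o[:300,:300]=cv2.resize(A,(300,300));o[300:,:366]=cv2.resize(B,(366,300));o[:300,400:596]=cv2.resize(C,(196,300));o[300:,400:640]=cv2.resize(D,(240,300))
cv2.imwrite('pics/fin.png',o)
```

```text
(no output)
```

View pics/fin.png

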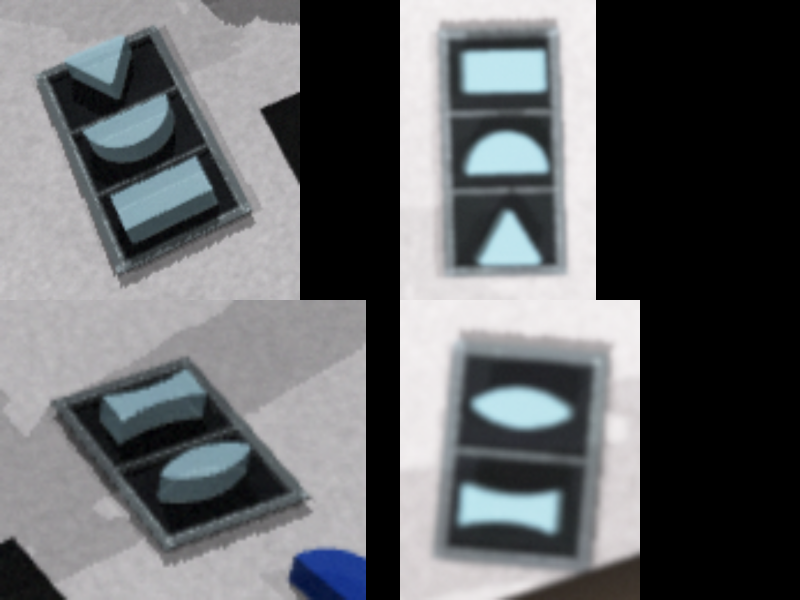

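View pics/top1.png

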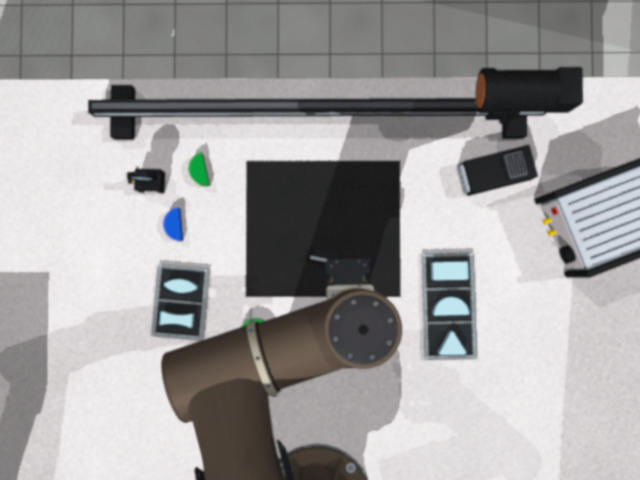

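Each compartment holds one block. The three-tray has rect, half-disc and prism, and the two-tray has convex and concave, all clear of ribs and rims. In the top view the mirror end still shows at (318,260), the mat is otherwise empty, and the visible look-alikes haven't moved. Handing in.

```bash
python3 -c "
from station import *
print(job_done())"
```

```text
the job is handed in; nothing more can be done
None
```

I handed the job in at about 32 s: the final pictures show all five blocks seated, one to a compartment, in their two trays, with the mirror left where it was.

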